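# Gauge a spacer collar on the stepped taper and store it

## Robot

A 6-joint arm with a two-finger parallel gripper is mounted at the origin on the work surface. World frame = base frame: x ahead of the robot, y to its left, z up, the work surface at z = 0. Lengths are in mm, angles in rad, forces in N, time in s.
With the tool pointing down it reaches from about 325 to 750 mm from the base axis. Payload 7.6 kg.
Tool frame: the origin (TCP) lies at the very end of the fingers, on their centre line; the grasp point (between the pads) lies 19 mm behind it (robot.grasp_offset is the distance from the TCP to the grasp point, in mm); z points along the fingers, y is the direction in which the jaws open and shut (so a half turn about z gives the same grasp; the last joint's range is limited). The gripper opens to 85 mm and grips with 20 to 120 N. Pads are 22 mm wide; open, the fingers measure 114 mm over their backs; the gripper's body (76 mm by 85 mm) begins 54 mm behind the grasp point. The pads swing forward as they close: fully open they stand 13 mm farther back than shut.
Start: joints at [-1.234, 0.052, 1.401, -0, 1.689, -0.07], TCP at [207.754, -482.166, 231.323] pointing down, gripper open.
Joint ranges: [-2.9, 2.9], [-0.91, 2.17], [0.12, 2.37], [-1.06, 4.2], [0.26, 2.73], [-2.93, 2.93]. Speed limits (rad/s): [2.57, 2.57, 3.01, 3.14, 3.14, 3.14].

## Interface

Orientations are given as a unit quaternion [x, y, z, w].
In Python, from cell import get_state, capture, camera_params, ticket, robot gives the robot as it stands.
- The arm moves only by the tool servo_tool, never from a script. Its argument "increments" is a list of rows, each an object with "slide": the shift along the tool's x, y, z in mm, a list of three; "rotation": the turn, a rotation vector about the tool's x, y, z in units of 6 degrees (1.0 is 6 degrees), a list of three; "fingers": the opening, from 0 (shut) to 1 (fully open). In form: [{"slide": [tx, ty, tz], "rotation": [ax, ay, az], "fingers": fingers}, ...]. A call has 1 to 10 rows; each row shifts and turns the commanded pose from where the row before left it, along the tool's axes as they then stand; what a row does not reach is not made up. A row lasts 1/8 s, in which the tool goes at most 62.5 mm and 10.7 degrees, less where a joint would pass 70% of its speed; a pose out of reach is approached as far as the arm can. A call with a gripper value outside its range is refused whole. The fingers move at their own pace and stop on an object; "grip_force" is the grip in N (left out, the last holds). Time passes only in rows, so rows that do not move let the fingers close. It gives the time, the measured TCP pose, the force and the opening at its end, in the units of the state.
- get_state(): the state, without advancing time (a new reading comes with each control period).
- capture(name): name is "scene" or "top"; returns (picture, depth): 420x560x3 uint8, red, green, blue; 420x560 float32, mm along the optical axis (not along the pixel's ray), 0 where there is no reading.
- camera_params(name): a dict with "fx", "fy", "cx", "cy" (pixels), "dist_coeffs" ([k1, k2, p1, p2, k3] as OpenCV has them; the pictures are not rectified), "origin" and "orientation" of the camera in the world. Camera axes: x right, y up, looking along -z (the intrinsics and any distortion apply to the point x, -y, -z); pixel columns grow to the right and rows downward; lengths in mm; the calibration is good to about 2 mm. A picture is of the moment at which its call begins. camera_params takes no time and is no camera call.
- ticket.finish_job(): hands the job in, once; it reports no verdict.
The state is a dict: "t": time; "joint_positions": joint angles; "joint_vel": joint speeds; "joint_efforts": joint torques, N m; "tcp_pos": TCP position; "tcp_rot": TCP orientation; "wrist_force": force on the tool from outside, world axes, zero at the start; "torque": the same for the moment, N m; "finger_gap": finger opening in mm.
Only numpy, scipy, OpenCV 4.12 (cv2) and the standard library are available. Lean on these libraries where they do the work, as an engineer would, in place of code of your own. Each camera call takes 0.05 s, during which the arm holds its last target. There are 200 camera calls.

## Task

A spare spacer collar for the sole-finishing machine lies on the round cork mat. Slide it down over the tapered gauge until it truly stops, press it home there with a firm but gentle steady push (about 10 N for a second, never over 25 N), and see which of the three marked lines it stopped at. Then lift it off and set it down flat over the matching dowel: top line, thin dowel; middle line, medium dowel; bottom line, thick dowel. Leave the two collars on the card, and everything else on the bench, where they are.

Things in the scene. Friction and masses are not known exactly. Their poses are not given: they have to be found in the camera images.
- gauge: fixed steel gauge: round flange (90 mm across, 10 mm high) with an upright stepped taper, tip 87 mm high. Pointed lead, 14 mm thick at the tip, 26 mm at height 77; then straight parts 26, 31, 36 and 41 mm thick, joined by cones at heights 72-67, 61-56 and 50-45, each with a black line. Origin: on the axis, at the flange's underside on the bench; z up
- line_top (a point): the top black line, on the gauge's axis, 70 mm above the bench: the underside of a collar of 28 mm bore stops here, within 2 mm. A collar has about 1 mm play all round on the straight part above its stop, and may catch on an edge if off centre or tilted
- line_mid (a point): the middle black line, on the gauge's axis, 59 mm above the bench: the underside of a collar of 33 mm bore stops here, within 2 mm
- line_low (a point): the bottom black line, on the gauge's axis, 48 mm above the bench: the underside of a collar of 38 mm bore stops here, within 2 mm
- mat: the fixed round cork mat, 110 mm across, 4 mm thick, on which the collar to be gauged starts, near its centre. Origin: centre of its underside, on the bench
- card: a fixed flat cardboard sheet, 100 mm (its x) by 200 mm (its y), 4 mm thick, on which the other two collars lie. Origin: centre of its underside, on the bench
- stand_thin: the thinnest of three fixed storage stands, a round wooden block 84 mm across and 15 mm high with an upright wooden dowel 12 mm thick in its centre (top 45 mm above the bench); for collars that stop on the top line of the gauge. The three stands stand side by side in changing order. Origin: centre of the underside, on the bench
- stand_mid: the medium of three fixed storage stands, a round wooden block 84 mm across and 15 mm high with an upright wooden dowel 17 mm thick in its centre (top 45 mm above the bench); for collars that stop on the middle line of the gauge. The three stands stand side by side in changing order. Origin: centre of the underside, on the bench
- stand_thick: the thickest of three fixed storage stands, a round wooden block 84 mm across and 15 mm high with an upright wooden dowel 22 mm thick in its centre (top 45 mm above the bench); for collars that stop on the bottom line of the gauge. The three stands stand side by side in changing order. Origin: centre of the underside, on the bench
- collar_a: plain steel spacer collar (thick flat ring), 52 mm outside diameter, 14 mm high, 0.08 to 0.2 kg; the three are alike but for the bore, 28, 33 or 38 mm (one each; which has which is not told). One starts on the round mat, the others on the card; which one changes. Origin: on the axis, at the underside; z along the axis (up)
- collar_b: plain steel spacer collar (thick flat ring), 52 mm outside diameter, 14 mm high, 0.08 to 0.2 kg; the three are alike but for the bore, 28, 33 or 38 mm (one each; which has which is not told). One starts on the round mat, the others on the card; which one changes. Origin: on the axis, at the underside; z along the axis (up)
- collar_c: plain steel spacer collar (thick flat ring), 52 mm outside diameter, 14 mm high, 0.08 to 0.2 kg; the three are alike but for the bore, 28, 33 or 38 mm (one each; which has which is not told). One starts on the round mat, the others on the card; which one changes. Origin: on the axis, at the underside; z along the axis (up)
- hammer: a loose bench hammer lying flat, a bystander. Origin: centre of its underside
- tin: a loose closed tin, 64 mm across, 85 mm high, a bystander. Origin: centre of its underside
- cup: a loose open blue plastic cup, 76 mm across, 95 mm high, a bystander. Origin: centre of its underside
- form: a loose wooden shoe form about 230 mm long and 100 mm high, a bystander. Origin: at its middle, underside
Not all that is in view belongs to the job. What is shaped like the collar_c but black is not meant.

How it is judged (in metres and radians):
On the way:
1. the collar from the mat is at its true stop on the gauge, level, pressed home with more than 5 N for 0.4 s (((z of collar_a in the frame of gauge between 0.056 and 0.0615 m and horizontal distance between collar_a and gauge below 0.003 m and angle between collar_a's own z axis and vertical below 0.08 rad and contact force between collar_a and gauge above 5 N and horizontal distance between each of collar_b, collar_c and card below 0.095 m and distance of each of collar_b, collar_c from where it was at the start of the episode below 0.03 m) or (z of collar_b in the frame of gauge between 0.045 and 0.0505 m and horizontal distance between collar_b and gauge below 0.003 m and angle between collar_b's own z axis and vertical below 0.08 rad and contact force between collar_b and gauge above 5 N and horizontal distance between each of collar_a, collar_c and card below 0.095 m and distance of each of collar_a, collar_c from where it was at the start of the episode below 0.03 m) or (z of collar_c in the frame of gauge between 0.067 and 0.0725 m and horizontal distance between collar_c and gauge below 0.003 m and angle between collar_c's own z axis and vertical below 0.08 rad and contact force between collar_c and gauge above 5 N and horizontal distance between each of collar_a, collar_b and card below 0.095 m and distance of each of collar_a, collar_b from where it was at the start of the episode below 0.03 m))), for 0.4 s.
At the end, for the whole second after the job is handed in: The mat's collar lies flat (within 0.06 rad) on the block of the stand matching its stop on the gauge, around the dowel (axes within 12 mm, underside within 3 mm of the block's top), released, at rest; the others are still on the card (within 95 mm of its centre), moved under 30 mm (((horizontal distance between collar_a and stand_mid below 0.012 m and z of collar_a in the frame of stand_mid between 0.012 and 0.018 m and angle between collar_a's own z axis and vertical below 0.06 rad and linear speed of collar_a below 0.02 m/s and horizontal distance between each of collar_b, collar_c and card below 0.095 m and distance of each of collar_b, collar_c from where it was at the start of the episode below 0.03 m) or (horizontal distance between collar_b and stand_thick below 0.012 m and z of collar_b in the frame of stand_thick between 0.012 and 0.018 m and angle between collar_b's own z axis and vertical below 0.06 rad and linear speed of collar_b below 0.02 m/s and horizontal distance between each of collar_a, collar_c and card below 0.095 m and distance of each of collar_a, collar_c from where it was at the start of the episode below 0.03 m) or (horizontal distance between collar_c and stand_thin below 0.012 m and z of collar_c in the frame of stand_thin between 0.012 and 0.018 m and angle between collar_c's own z axis and vertical below 0.06 rad and linear speed of collar_c below 0.02 m/s and horizontal distance between each of collar_a, collar_b and card below 0.095 m and distance of each of collar_a, collar_b from where it was at the start of the episode below 0.03 m))); the robot touches nothing.
It fails at once if a collar is rammed onto the gauge, with over 50 N of contact force on the taper (a steady push under 25 N stays well below this) (contact force between any of collar_a, collar_b, collar_c and gauge above 50 N).
It fails at once if the arm or fingers strike the gauge with more than 20 N (contact force between any of the fingers, the arm and gauge above 20 N).
It fails at once if two collars have been moved more than 30 mm (distance of each of collar_a, collar_b from where it was at the start of the episode above 0.03 m or distance of each of collar_b, collar_c from where it was at the start of the episode above 0.03 m or distance of each of collar_a, collar_c from where it was at the start of the episode above 0.03 m).
It fails at once if a bystander is moved more than 30 mm (distance of any of hammer, tin, cup, form from where it was at the start of the episode above 0.03 m).
It also fails if it takes over 70 s, if anything falls off the work surface, if the arm or the gripper's body presses on something with over 40 N, if the wrist force passes 120 N, or if a joint passes its speed limit or range.

## Working session

There is one attempt and no reset: what is moved stays moved. The work goes in short steps, Python scripts to look and compute and a tool call to move; the robot and the scene stay as the last step left them, time stands still between calls to the robot, and variables do not carry over. Pictures are saved under pics/ and viewed, about 8 in all and at most 12, crops included, and the job is handed in when it is done.

Besides the shell and the picture viewer there is one more tool, called after "Request:" as a command line: name --argument value ..., lists and objects as JSON in quotes. servo_tool: Moves the arm, as the interface text tells. Its arguments: {"type":"object","properties":{"increments":{"type":"array","items":{"type":"object","properties":{"slide":{"type":"array","items":{"type":"number"}},"rotation":{"type":"array","items":{"type":"number"}},"fingers":{"type":"number"}}}},"grip_force":{"type":"number"}},"required":["increments"]}

```bash
ls; mkdir -p pics; cat > h.py <<'E'
import numpy as np, cv2
from scipy.spatial.transform import Rotation as R
from cell import get_state, capture, camera_params, ticket, robot
def cam(n):
    p=camera_params(n); K=np.array([[p["fx"],0,p["cx"]],[0,p["fy"],p["cy"]],[0,0,1.]])
    return K,np.array(p["dist_coeffs"],float),np.array(p["origin"],float),R.from_quat(p["orientation"]).as_matrix()
def ray(n,uv):
    K,d,o,M=cam(n); q=cv2.undistortPoints(np.array(uv,float).reshape(-1,1,2),K,d).reshape(-1,2)
    return o,(np.c_[q[:,0],-q[:,1],-np.ones(len(q))])@M.T
def onplane(n,uv,z):
    o,r=ray(n,uv); return o+r*((z-o[2])/r[:,2])[:,None]
def proj(n,P):
    K,d,o,M=cam(n); c=(np.array(P,float).reshape(-1,3)-o)@M; c=c*[1,-1,-1]
    return cv2.projectPoints(c,np.zeros(3),np.zeros(3),K,d)[0].reshape(-1,2)
def cloud(n,dep):
    v,u=np.mgrid[0:dep.shape[0],0:dep.shape[1]]; o,r=ray(n,np.c_[u.ravel(),v.ravel()])
    return (o+r*dep.ravel()[:,None]).reshape(*dep.shape,3)
E
python3 - <<'E'
from h import *
for n in("top","scene"):
    im,d=capture(n); np.savez(f"{n}0.npz",im=im,d=d); cv2.imwrite(f"pics/{n}0.png",im[:,:,::-1])
    p=camera_params(n); print(n,{k:np.round(v,3).tolist() for k,v in p.items()})
s=get_state(); print(s)
E
```

```text
pics
top {'fx': 488.579, 'fy': 488.579, 'cx': 272.61, 'cy': 208.334, 'dist_coeffs': [-0.047, 0.0, 0.0, 0.0, 0.0], 'origin': [273.972, 3.946, 1658.143], 'orientation': [0.059, -0.056, -0.7, 0.71]}
scene {'fx': 449.894, 'fy': 449.894, 'cx': 280.777, 'cy': 210.741, 'dist_coeffs': [0.016, 0.0, 0.0, 0.0, 0.0], 'origin': [920.9, -601.571, 982.558], 'orientation': [0.325, 0.094, 0.282, 0.898]}
{'t': 0.1, 'joint_positions': array([-1.23432197e+00,  5.28179578e-02,  1.40163040e+00, -1.11331606e-05,
        1.68860577e+00, -7.02910465e-02]), 'joint_vel': array([-5.14234585e-04, -5.04684520e-04,  5.90832941e-05, -2.07856270e-03,
       -5.51817549e-04,  1.38439650e-03]), 'joint_efforts': array([ 1.97990725e-03, -3.82580996e+01, -3.60985637e+01, -1.48168283e-05,
        4.72041196e-03,  2.10677990e-05]), 'tcp_pos': array([ 207.64402478, -481.89609013,  230.52989017]), 'tcp_rot': array([ 9.79388803e-01,  2.01982768e-01, -1.02447698e-04, -7.23540916e-04]), 'wrist_force': array([ 0.23347625, -0.32959509,  0.29526064]), 'torque': array([-0.02674352, -0.02519852,  0.00220106]), 'finger_gap': 85.50094440500573}
```

View pics/top0.png

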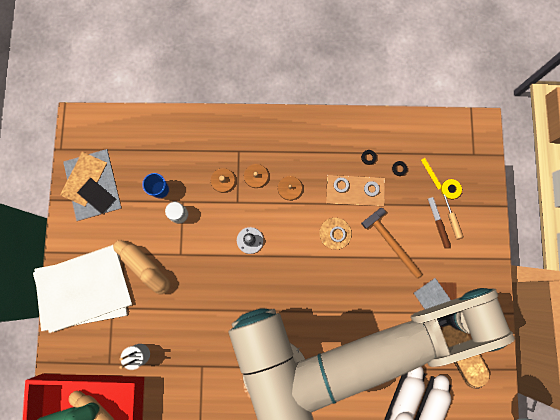

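View pics/scene0.png

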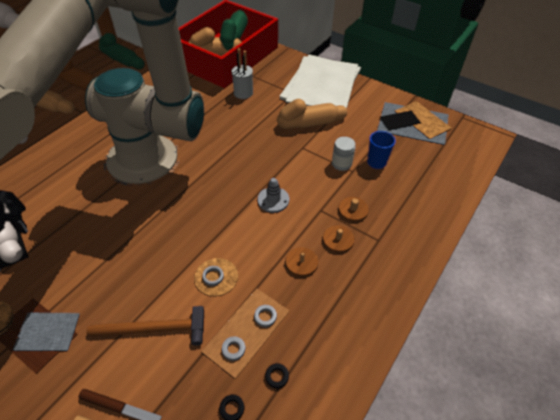

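The top view shows the mat with a grey collar at about (338,234) and the gauge at (250,239). The stands are at (222,180), (256,175) and (290,187). The card collars are at (341,185) and (372,188), and the two black rings at (369,157) and (400,168) are decoys. The one to grip is the grey collar on the round mat. I'll measure it and check it in an enlarged crop.

```bash
python3 - <<'E'
from h import *
for n in("top","scene"):
    f=np.load(f"{n}0.npz"); im,d=f["im"],f["d"]; C=cloud(n,d); z=C[...,2]
    print(n,"table z",np.nanmedian(z[(d>0)&(C[...,0]>300)&(C[...,0]<600)&(abs(C[...,1])<300)]), "noise",np.std(z[230:245,290:310]))
    S=cv2.cvtColor(im,cv2.COLOR_RGB2HSV)
    guess={"top":dict(col=(338,234),gauge=(250,239),sA=(222,180),sB=(256,175),sC=(290,187),c1=(341,185),c2=(372,188)),
           "scene":dict(col=(213,275),gauge=(273,200),sA=(353,208),sB=(338,238),sC=(302,262),c1=(265,316),c2=(233,348))}[n]
    v,u=np.mgrid[0:420,0:560]
    for k,(a,b) in guess.items():
        near=np.hypot(u-a,v-b)<20
        if k[0]=="s": m=near&(z>9)&(z<22)
        elif k=="gauge": m=near&(z>5)&(S[...,1]<90)
        else: m=near&(S[...,1]<70)&(S[...,2]>60)
        num,L,st,ce=cv2.connectedComponentsWithStats(m.astype(np.uint8)); 
        i=1+np.argmax(st[1:,4]); m=L==i
        cs,_=cv2.findContours(m.astype(np.uint8),cv2.RETR_EXTERNAL,cv2.CHAIN_APPROX_NONE)
        c=max(cs,key=len); e=cv2.fitEllipse(c); h={"s":15,"c":18,"g":10}[k[0]]
        P=onplane(n,e[0],h)[0]
        print(k,"ell",np.round(e[0],1),np.round(e[1],1),"world",np.round(P,1),"zmax",np.round(z[m].max(),0), "cloudmean",np.round(C[m].mean(0),1))
        if k=="gauge":
            t=near&(z>70); print(" tip",np.round(C[t].mean(0),1),t.sum())
t=cv2.resize(np.load("top0.npz")["im"][150:260,205:390],None,fx=4,fy=4,interpolation=cv2.INTER_CUBIC)
cv2.imwrite("pics/crop_top.png",t[:,:,::-1])
s=cv2.resize(np.load("scene0.npz")["im"][170:370,190:390],None,fx=3,fy=3,interpolation=cv2.INTER_CUBIC)
cv2.imwrite("pics/crop_scene.png",s[:,:,::-1])
E
```

```text
top table z 0.19193878165697242 noise 165.07322283775898
col ell [337.3 233.9] [14.3 14.8] world [ 457.1 -206.5   18. ] zmax 25.0 cloudmean [ 457.  -206.9   16.1]
gauge ell [249.4 240.1] [25.3 25.7] world [432.5  90.   10. ] zmax 1658.0 cloudmean [430.1  88.5  37. ]
 tip [416.1  81.5 234.5] 62
sA ell [222.3 179.8] [22.6 23.3] world [639.  187.7  15. ] zmax 22.0 cloudmean [639.2 187.7  14.7]
sB ell [255.5 175.3] [22.5 23.2] world [656.2  73.9  15. ] zmax 22.0 cloudmean [655.6  73.3  14.8]
sC ell [289.4 187.6] [23.  23.1] world [614.6 -43.5  15. ] zmax 22.0 cloudmean [614.6 -43.2  14.9]
c1 ell [340.9 184.4] [13.9 14.6] world [ 627.8 -220.1   18. ] zmax 27.0 cloudmean [ 628.1 -220.3   16.5]
c2 ell [371.3 188.2] [14.  14.5] world [ 615.9 -324.1   18. ] zmax 1658.0 cloudmean [ 613.7 -321.9   29. ]
scene table z 1.274803745657664 noise 56.624639335601785
col ell [212.5 274.9] [18.2 20.2] world [ 459.2 -206.    18. ] zmax 24.0 cloudmean [ 458.8 -205.6   16.7]
gauge ell [272.9 197.3] [29.  29.2] world [430.   95.3  10. ] zmax 983.0 cloudmean [439.8  81.4  28.2]
 tip [444.3  74.   94.2] 60
sA ell [352.8 208.2] [23.  29.4] world [639.3 187.7  15. ] zmax 22.0 cloudmean [640.2 185.   15.8]
sB ell [337.9 237.9] [25.3 31. ] world [656.4  74.2  15. ] zmax 22.0 cloudmean [657.1  72.6  15.6]
sC ell [301.2 260.9] [27.8 32. ] world [615.9 -43.1  15. ] zmax 22.0 cloudmean [616.3 -44.1  15.8]
c1 ell [265.  315.1] [20.6 22. ] world [ 629.4 -219.3   18. ] zmax 983.0 cloudmean [ 632.2 -222.8   27.4]
c2 ell [233.1 347.9] [22.  23.5] world [ 617.5 -323.7   18. ] zmax 983.0 cloudmean [ 619.  -325.1   23. ]
```

View pics/crop_top.png

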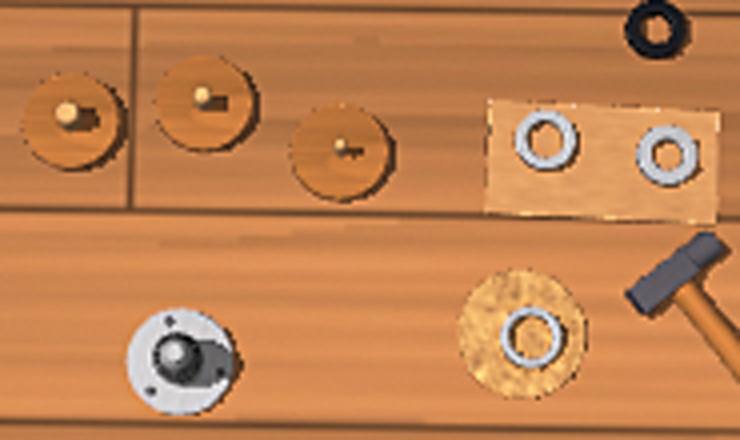

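View pics/crop_scene.png

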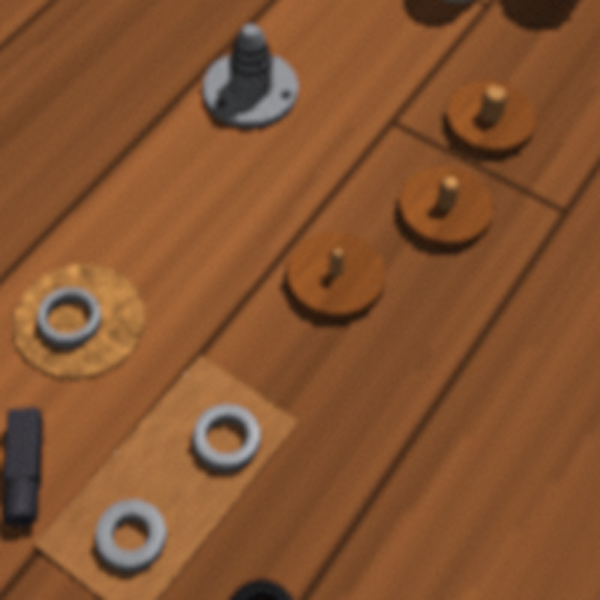

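The crops confirm it. The mat collar is grey, has a thin wall and sits at crop (531,337). The dowels from left to right are thick, mid and thin, so stand A is thick, B is mid and C is thin. I'll square the tool to world axes and move above the collar.

Request:
servo_tool --increments '[{"slide": [0,0,0],"rotation": [0,0,1.3],"fingers": 1},{"slide": [0,0,0],"rotation": [0,0,1.3],"fingers": 1},{"slide": [0,0,0],"rotation": [0,0,1.29],"fingers": 1},{"slide": [30,-33,0],"rotation": [0,0,0],"fingers": 1},{"slide": [30,-33,0],"rotation": [0,0,0],"fingers": 1},{"slide": [30,-33,0],"rotation": [0,0,0],"fingers": 1},{"slide": [30,-33,0],"rotation": [0,0,0],"fingers": 1},{"slide": [30,-33,0],"rotation": [0,0,0],"fingers": 1},{"slide": [30,-33,0],"rotation": [0,0,0],"fingers": 1},{"slide": [30,-33,0],"rotation": [0,0,0],"fingers": 1}]' --grip_force 60

```text
t: 1.35
tcp_pos: [418.6, -250.0, 230.9]
tcp_rot: [1.0, -0.0, -0.0, -0.0]
wrist_force: [0.3, -0.5, -0.8]
finger_gap: 85.1
```

```bash
python3 - <<'E'
from h import *
s=get_state(); print(s["t"],s["tcp_pos"],R.from_quat(s["tcp_rot"]).as_matrix().round(3))
# gauge: flange in both views, tip in both
for n,w in(("top",(250,239)),("scene",(273,197))):
    f=np.load(f"{n}0.npz"); im,d=f["im"],f["d"]; S=cv2.cvtColor(im,cv2.COLOR_RGB2HSV)
    v,u=np.mgrid[0:420,0:560]; near=np.hypot(u-w[0],v-w[1])<24
    m=near&(S[...,1]<90)
    if n=="scene": # keep flange only: rows below widest
        m&=v>=w[1]-4
    c=max(cv2.findContours(m.astype(np.uint8),cv2.RETR_EXTERNAL,cv2.CHAIN_APPROX_NONE)[0],key=len)[:,0]
    P=onplane(n,c,10)[:,:2]
    # robust circle r=45 fit
    from scipy.optimize import least_squares
    r=least_squares(lambda p:np.hypot(*(P-p).T)-45,P.mean(0),loss="soft_l1",f_scale=1.5)
    print(n,"flange",r.x.round(1),"res",np.median(abs(r.fun)).round(2),len(P))
print("tip top",onplane("top",[[249.0,237.6]],87).round(1),"tip scene",onplane("scene",[[272.9,179]],87).round(1))
E
```

```text
1.35 [ 418.56882989 -249.99730451  230.94396736] [[ 1.    -0.001 -0.   ]
 [-0.001 -1.     0.   ]
 [-0.    -0.    -1.   ]]
top flange [433.   89.5] res 0.87 74
scene flange [436.   86.7] res 2.12 81
tip top [[433.2  87.5  87. ]] tip scene [[430.5  94.4  87. ]]
```

Request:
servo_tool --increments '[{"slide": [20,-22,30],"rotation": [0,0,0],"fingers": 1},{"slide": [19.5,-22,30],"rotation": [0,0,0],"fingers": 1},{"slide": [0,0,30],"rotation": [0,0,0],"fingers": 1},{"slide": [0,0,30],"rotation": [0,0,0],"fingers": 1},{"slide": [0,0,30],"rotation": [0,0,0],"fingers": 1},{"slide": [0,0,30],"rotation": [0,0,0],"fingers": 1},{"slide": [0,0,0],"rotation": [0,0,0],"fingers": 1}]'

```text
t: 2.22
tcp_pos: [455.7, -206.4, 48.8]
tcp_rot: [1.0, -0.0, -0.003, -0.001]
wrist_force: [0.8, -0.0, -0.1]
finger_gap: 85.7
```

```bash
python3 - <<'E'
from h import *
s=get_state(); print(s["t"],s["tcp_pos"],s["wrist_force"])
out=[]
for n in("top","scene"):
    im,d=capture(n); u,v=proj(n,[458,-206,30])[0].astype(int); a=cv2.resize(im[v-40:v+40,u-40:u+40],(400,400),interpolation=cv2.INTER_CUBIC); out.append(a)
cv2.imwrite("pics/above.png",np.hstack(out)[:,:,::-1])
E
```

```text
2.225 [ 455.66670999 -206.37508178   48.75957143] [ 0.78078291 -0.03101285 -0.09360891]
```

View pics/above.png

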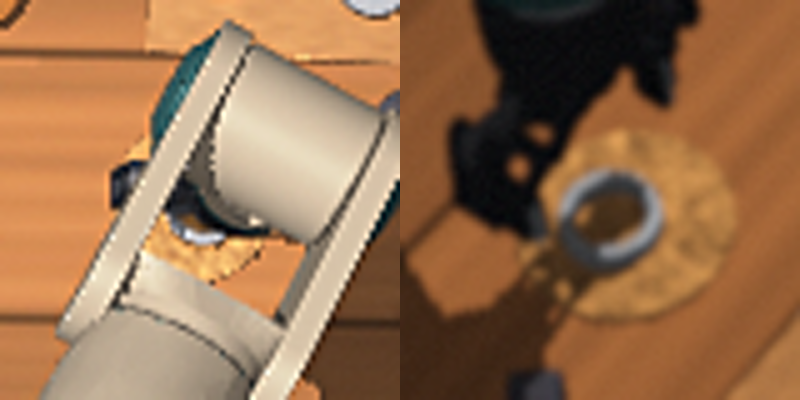

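The collar sits between the two fingers (right crop, 610,220). Now I'll go down, slowly at the end.

Request:
servo_tool --increments '[{"slide": [2,0,10],"rotation": [0,0,0],"fingers": 1},{"slide": [0,0,10],"rotation": [0,0,0],"fingers": 1},{"slide": [0,0,10],"rotation": [0,0,0],"fingers": 1},{"slide": [0,0,4],"rotation": [0,0,0],"fingers": 1},{"slide": [0,0,4],"rotation": [0,0,0],"fingers": 1},{"slide": [0,0,2],"rotation": [0,0,0],"fingers": 1},{"slide": [0,0,0],"rotation": [0,0,0],"fingers": 1}]'

```text
t: 3.2
tcp_pos: [459.4, -207.3, 11.3]
tcp_rot: [1.0, -0.0, 0.0, 0.0]
wrist_force: [-0.8, 0.2, -0.8]
finger_gap: 85.3
```

Request:
servo_tool --increments '[{"slide": [0,0,2],"rotation": [0,0,0],"fingers": 1},{"slide": [0,0,1.5],"rotation": [0,0,0],"fingers": 1},{"slide": [0,0,0],"rotation": [0,0,0],"fingers": 1},{"slide": [0,0,0],"rotation": [0,0,0],"fingers": 1}]'

```text
t: 3.7
tcp_pos: [459.4, -207.3, 7.9]
tcp_rot: [1.0, -0.0, 0.0, 0.0]
wrist_force: [0.3, 0.4, 0.5]
finger_gap: 85.7
```

Request:
servo_tool --increments '[{"slide": [0,0,0],"rotation": [0,0,0],"fingers": 0.75},{"slide": [0,0,0],"rotation": [0,0,0],"fingers": 0.68},{"slide": [0,0,0],"rotation": [0,0,0],"fingers": 0.64},{"slide": [0,0,0],"rotation": [0,0,0],"fingers": 0.6},{"slide": [0,0,0],"rotation": [0,0,0],"fingers": 0.4},{"slide": [0,0,0],"rotation": [0,0,0],"fingers": 0.2},{"slide": [0,0,0],"rotation": [0,0,0],"fingers": 0},{"slide": [0,0,0],"rotation": [0,0,0],"fingers": 0}]'

```text
t: 4.7
tcp_pos: [459.7, -207.4, 8.7]
tcp_rot: [1.0, -0.0, 0.0, 0.0]
wrist_force: [-2.4, 0.7, 7.5]
finger_gap: 48.6
```

The gap reads 48.6 mm where I expected 52, and there's 7.5 N upward on the wrist. I'll check the grasp before lifting.

```bash
python3 - <<'E'
from h import *
s=get_state(); print(s["t"],s["tcp_pos"],s["wrist_force"],s["torque"],s["finger_gap"])
im,d=capture("scene"); np.savez("scene1.npz",im=im,d=d); u,v=proj("scene",[458,-206,20])[0].astype(int); a=cv2.resize(im[v-40:v+40,u-40:u+40],(600,600),interpolation=cv2.INTER_CUBIC)
cv2.imwrite("pics/grasp.png",a[:,:,::-1])
print(proj("scene",[458,-206,18]),(u,v))
E
```

```text
4.7 [ 459.74145417 -207.43869175    8.682505  ] [-2.37100287  0.65349783  7.54401227] [0.36249929 0.3976106  0.02727809] 48.62603254004719
[[212.12819112 274.66049184]] (np.int64(212), np.int64(274))
```

View pics/grasp.png

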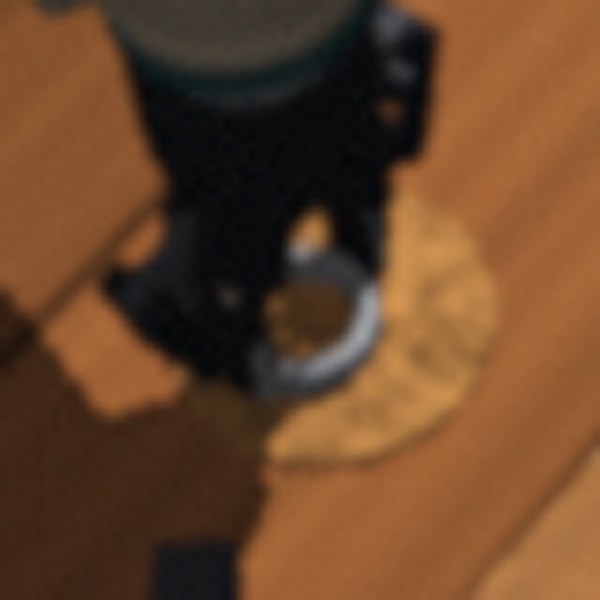

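The collar is flat between the fingers. The upward force could mean the tips are on the mat, or that the pads' forward swing is pressing the collar down. I'll open a little and feel for the mat.

Request:
servo_tool --increments '[{"slide": [0,0,0],"rotation": [0,0,0],"fingers": 0.7},{"slide": [0,0,0],"rotation": [0,0,0],"fingers": 0.7},{"slide": [0,0,0],"rotation": [0,0,0],"fingers": 0.7}]'

```text
t: 5.12
tcp_pos: [459.3, -207.3, 7.6]
tcp_rot: [1.0, -0.0, -0.0, -0.0]
wrist_force: [-1.3, -0.1, 0.1]
finger_gap: 59.9
```

Request:
servo_tool --increments '[{"slide": [0,0,1],"rotation": [0,0,0],"fingers": 0.7},{"slide": [0,0,1],"rotation": [0,0,0],"fingers": 0.7},{"slide": [0,0,0],"rotation": [0,0,0],"fingers": 0.7}]'

```text
t: 5.5
tcp_pos: [459.3, -207.3, 5.6]
tcp_rot: [1.0, -0.0, -0.0, -0.0]
wrist_force: [0.1, -0.5, -1.5]
finger_gap: 60.1
```

Request:
servo_tool --increments '[{"slide": [0,0,1],"rotation": [0,0,0],"fingers": 0.7},{"slide": [0,0,1],"rotation": [0,0,0],"fingers": 0.7},{"slide": [0,0,0],"rotation": [0,0,0],"fingers": 0.7}]'

```text
t: 5.88
tcp_pos: [459.3, -207.3, 3.7]
tcp_rot: [1.0, -0.0, -0.0, -0.0]
wrist_force: [-0.3, 0.1, -0.1]
finger_gap: 59.8
```

Request:
servo_tool --increments '[{"slide": [0,0,0],"rotation": [0,0,0],"fingers": 0.6},{"slide": [0,0,0],"rotation": [0,0,0],"fingers": 0.5},{"slide": [0,0,0],"rotation": [0,0,0],"fingers": 0.3},{"slide": [0,0,0],"rotation": [0,0,0],"fingers": 0},{"slide": [0,0,0],"rotation": [0,0,0],"fingers": 0},{"slide": [0,0,0],"rotation": [0,0,0],"fingers": 0}]'

```text
t: 6.62
tcp_pos: [459.8, -207.5, 4.5]
tcp_rot: [1.0, -0.0, 0.0, 0.0]
wrist_force: [-1.4, 1.3, 5.5]
finger_gap: 49.1
```

There was no mat contact even at TCP z 3.7, so the tips do stand back and the force came from the pad swing. The grip is deeper now, so I'll lift.

Request:
servo_tool --increments '[{"slide": [0,0,-2],"rotation": [0,0,0],"fingers": 0},{"slide": [0,0,-4],"rotation": [0,0,0],"fingers": 0},{"slide": [0,0,-10],"rotation": [0,0,0],"fingers": 0},{"slide": [0,0,-20],"rotation": [0,0,0],"fingers": 0},{"slide": [0,0,-30],"rotation": [0,0,0],"fingers": 0},{"slide": [0,0,-30],"rotation": [0,0,0],"fingers": 0},{"slide": [0,0,-20],"rotation": [0,0,0],"fingers": 0},{"slide": [0,0,0],"rotation": [0,0,0],"fingers": 0}]'

```text
t: 7.62
tcp_pos: [460.3, -207.8, 122.0]
tcp_rot: [1.0, -0.0, 0.002, 0.001]
wrist_force: [-0.1, -0.1, -1.2]
finger_gap: 49.0
```

```bash
python3 - <<'E'
from h import *
s=get_state(); print(s["t"],s["tcp_pos"],s["wrist_force"],s["torque"],s["finger_gap"])
im,d=capture("scene"); p=s["tcp_pos"]; u,v=proj("scene",p)[0].astype(int); a=cv2.resize(im[v-40:v+40,u-40:u+40],(600,600),interpolation=cv2.INTER_CUBIC)
cv2.imwrite("pics/lift.png",a[:,:,::-1]); print((u,v))
E
```

```text
7.625 [ 460.34547894 -207.81053553  121.97168527] [-0.05886746 -0.08252491 -1.18702522] [-0.01640883 -0.05427553  0.03559173] 49.026607472075796
(np.int64(207), np.int64(251))
```

View pics/lift.png

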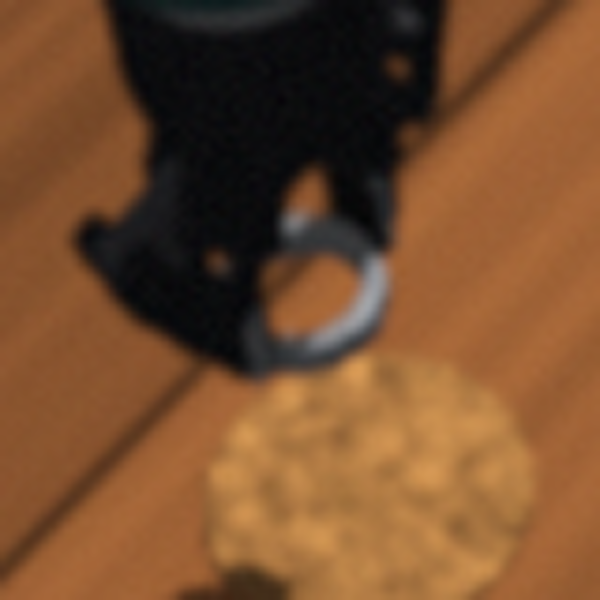

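The collar is level in the jaws and clear of the mat (7 pictures viewed so far). I'll carry it to above the gauge, keeping z at 122.

Request:
servo_tool --increments '[{"slide": [-3,-20,0],"rotation": [0,0,0],"fingers": 0},{"slide": [-4,-38,0],"rotation": [0,0,0],"fingers": 0},{"slide": [-4,-42,0],"rotation": [0,0,0],"fingers": 0},{"slide": [-4,-42,0],"rotation": [0,0,0],"fingers": 0},{"slide": [-4,-42,0],"rotation": [0,0,0],"fingers": 0},{"slide": [-4,-42,0],"rotation": [0,0,0],"fingers": 0},{"slide": [-3,-40,0],"rotation": [0,0,0],"fingers": 0},{"slide": [0,-30,0],"rotation": [0,0,0],"fingers": 0},{"slide": [0,0,0],"rotation": [0,0,0],"fingers": 0},{"slide": [0,0,0],"rotation": [0,0,0],"fingers": 0}]'

```text
t: 8.93
tcp_pos: [432.8, 88.7, 119.0]
tcp_rot: [1.0, -0.0, -0.001, 0.0]
wrist_force: [0.1, 0.5, -1.0]
finger_gap: 48.7
```

Request:
servo_tool --increments '[{"slide": [0,0,6],"rotation": [0,0,0],"fingers": 0},{"slide": [0,0,8],"rotation": [0,0,0],"fingers": 0},{"slide": [0,0,4],"rotation": [0,0,0],"fingers": 0},{"slide": [0,0,0],"rotation": [0,0,0],"fingers": 0}]'

```text
t: 9.43
tcp_pos: [433.3, 88.5, 101.2]
tcp_rot: [1.0, -0.0, -0.0, 0.0]
wrist_force: [0.9, -1.0, -1.9]
finger_gap: 49.1
```

```bash
python3 - <<'E'
from h import *
s=get_state(); print(s["t"],s["tcp_pos"],s["wrist_force"],s["torque"],s["finger_gap"])
p=s["tcp_pos"]; out=[]
for n in("scene","top"):
    im,d=capture(n); np.savez(n+"2.npz",im=im,d=d); u,v=proj(n,[433,89,70])[0].astype(int); out.append(cv2.resize(im[v-32:v+32,u-32:u+32],(400,400),interpolation=cv2.INTER_CUBIC)); print(n,u,v)
cv2.imwrite("pics/gauge1.png",np.hstack(out)[:,:,::-1])
E
```

```text
9.425 [433.33110281  88.46674534 101.2243457 ] [ 0.93654345 -1.00593887 -1.89098641] [ 0.02635242 -0.00374371 -0.03291137] 49.10284139174704
scene 272 184
top 248 238
```

View pics/gauge1.png

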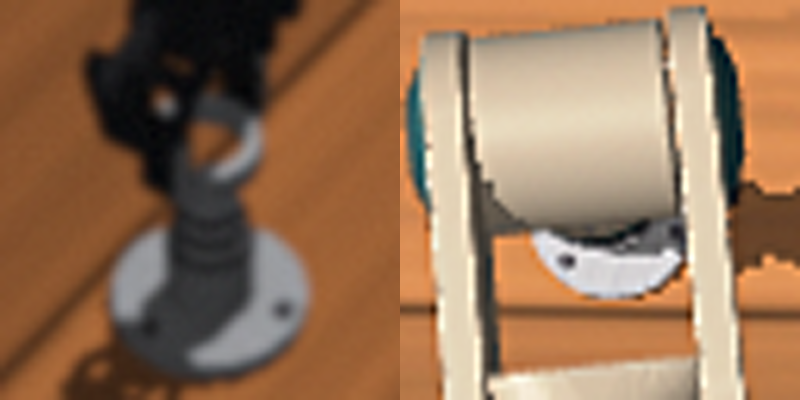

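The scene crop shows the ring at about (217,150) above the gauge, whose axis is near (210,300). I'll measure the small lateral offset in this same view.

```bash
python3 - <<'E'
from h import *
from scipy.optimize import least_squares
print("axis proj",proj("scene",[[433,89,0],[433,89,10],[433,89,87],[433,89,101],[433,89,115]]).round(1).tolist())
f=np.load("scene2.npz"); im=f["im"]; S=cv2.cvtColor(im,cv2.COLOR_RGB2HSV); v,u=np.mgrid[0:420,0:560]
# flange top rim: low-sat outside contour, convex hull, circle r45 at z10; only left/right/upper part plus lower rim on z=0
m=((S[...,1]<80)&(np.hypot(u-273,v-199)<22)&(v>183)).astype(np.uint8)
c=max(cv2.findContours(m,cv2.RETR_EXTERNAL,cv2.CHAIN_APPROX_NONE)[0],key=len)
h=c[:,0].astype(float)
def fit(sel,z,r,x0):
    P=onplane("scene",h[sel],z)[:,:2]; q=least_squares(lambda p:np.hypot(*(P-p).T)-r,x0,loss="soft_l1",f_scale=1); return q.x.round(1),np.median(abs(q.fun)).round(2),sel.sum()
up=(h[:,1]<199)&(h[:,1]>188)&(abs(h[:,0]-273)>7); lo=h[:,1]>204
print("upper z10",fit(up,10,45,[433,89]),"lower z0",fit(lo,0,45,[433,89]))
# collar: bore = orange pixels enclosed
g=(S[...,1]>100)&(u>266)&(u<283)&(v>166)&(v<184)
n,L,st,ce=cv2.connectedComponentsWithStats(g.astype(np.uint8),connectivity=4)
print(st[1:].tolist(),ce[1:].round(1).tolist())
k=im[162:192,262:290].astype(int); print("sat"); print(S[164:190,264:288,1])
E
```

```text
axis proj [[272.5, 201.4], [272.5, 199.1], [272.5, 180.6], [272.5, 177.0], [272.5, 173.4]]
upper z10 (array([432. ,  92.3]), np.float64(0.97), np.int64(25)) lower z0 (array([429.4,  95. ]), np.float64(0.87), np.int64(30))
[[278, 167, 5, 17, 32], [269, 171, 9, 8, 48]] [[281.0, 178.0], [272.9, 174.3]]
sat
[[ 30  68  17  46  48  71  64  36   0  98 141 149  64  70  51  23  34  53
  117 156 166 168 162 167]
 [ 67 111  91  36  64  51  98  43  58 140 142 152  94  46  46  28  15  33
  112 149 167 167 172 171]
 [137 153 144 118  45  70 116  28  69 108 123 103  46  46  36 128  34  25
  102 145 167 170 167 167]
 [139 130 107  84  49  68  45  27  16  40  54  38  16  22  43  46  34  58
  106 154 170 172 169 168]
 [109  83  53  38   7  16  36  21  10   8   9   9  10  17   8  23  30  72
  124 154 171 169 173 166]
 [ 77  45  18   3  18  51  35  24  14  13  26  18  14   9  16  13  21  50
  132 163 169 169 169 168]
 [ 35  12   0  15  26  64  18  16  18   9   5  14   5  18  13  12   8  59
  143 169 172 169 168 166]
 [  0  30  10  35  51  61 100 103  92  91  71  49  31   5  17  18   7  63
  141 168 173 
[... 1131 characters left out ...]
70 145  58  11   9  14   9  13   4   9   9  13  51 121 162 167 171
  167 167 170 169 167 172]
 [172 168 158 113  41  10   9  13  17   8  13  17  16  12 101 156 168 170
  168 169 165 168 171 172]
 [168 166 163 138  80   0  14  17  12  12  12  13  13  14  70 148 169 167
  171 168 170 167 169 168]
 [167 173 169 143  74  14  17  10   9   9  13  24  16  22  47 133 162 169
  172 169 167 170 171 168]
 [158 147 149 128  46  18   6  12  18  11  28  12  19  17  27 103 149 153
  160 169 170 173 171 169]
 [ 98  85  88  81   7  12  11  11  12   6  12  11   5  16  10  48  96  98
  111 133 156 170 174 172]
 [ 34  25  26  14   7  18   6  10  10  20  15  19  10  16  10  12  23  27
   39  65 111 151 169 171]]
```

The offset is within about 2 mm. I'll nudge +1 mm in x and descend in small steps, feeling the side force.

Request:
servo_tool --increments '[{"slide": [1,0,4],"rotation": [0,0,0],"fingers": 0},{"slide": [0,0,4],"rotation": [0,0,0],"fingers": 0},{"slide": [0,0,4],"rotation": [0,0,0],"fingers": 0},{"slide": [0,0,3],"rotation": [0,0,0],"fingers": 0},{"slide": [0,0,2],"rotation": [0,0,0],"fingers": 0},{"slide": [0,0,2],"rotation": [0,0,0],"fingers": 0},{"slide": [0,0,0],"rotation": [0,0,0],"fingers": 0}]'

```text
t: 10.4
tcp_pos: [434.5, 88.7, 82.6]
tcp_rot: [1.0, -0.0, -0.0, 0.0]
wrist_force: [0.7, -0.8, -1.0]
finger_gap: 49.4
```

Request:
servo_tool --increments '[{"slide": [0,0,1],"rotation": [0,0,0],"fingers": 0},{"slide": [0,0,1],"rotation": [0,0,0],"fingers": 0},{"slide": [0,0,1],"rotation": [0,0,0],"fingers": 0},{"slide": [0,0,1],"rotation": [0,0,0],"fingers": 0},{"slide": [0,0,0],"rotation": [0,0,0],"fingers": 0}]'

```text
t: 11.02
tcp_pos: [434.5, 88.7, 78.7]
tcp_rot: [1.0, -0.0, -0.0, 0.0]
wrist_force: [-0.7, 0.5, -1.0]
finger_gap: 49.0
```

Request:
servo_tool --increments '[{"slide": [0,0,1],"rotation": [0,0,0],"fingers": 0},{"slide": [0,0,1],"rotation": [0,0,0],"fingers": 0},{"slide": [0,0,1],"rotation": [0,0,0],"fingers": 0},{"slide": [0,0,0],"rotation": [0,0,0],"fingers": 0}]'

```text
t: 11.52
tcp_pos: [434.5, 88.7, 75.7]
tcp_rot: [1.0, -0.0, -0.0, 0.0]
wrist_force: [0.3, 0.5, -0.8]
finger_gap: 49.2
```

Request:
servo_tool --increments '[{"slide": [0,0,1],"rotation": [0,0,0],"fingers": 0},{"slide": [0,0,1],"rotation": [0,0,0],"fingers": 0},{"slide": [0,0,1],"rotation": [0,0,0],"fingers": 0},{"slide": [0,0,0],"rotation": [0,0,0],"fingers": 0}]'

```text
t: 12.02
tcp_pos: [434.5, 88.7, 72.7]
tcp_rot: [1.0, -0.0, -0.0, 0.0]
wrist_force: [-0.0, 0.1, -1.1]
finger_gap: 49.1
```

Request:
servo_tool --increments '[{"slide": [0,0,1],"rotation": [0,0,0],"fingers": 0},{"slide": [0,0,1],"rotation": [0,0,0],"fingers": 0},{"slide": [0,0,1],"rotation": [0,0,0],"fingers": 0},{"slide": [0,0,0],"rotation": [0,0,0],"fingers": 0}]'

```text
t: 12.52
tcp_pos: [434.5, 88.7, 69.7]
tcp_rot: [1.0, -0.0, -0.0, 0.0]
wrist_force: [0.5, -0.1, -1.7]
finger_gap: 49.2
```

Request:
servo_tool --increments '[{"slide": [0,0,0.7],"rotation": [0,0,0],"fingers": 0},{"slide": [0,0,0.7],"rotation": [0,0,0],"fingers": 0},{"slide": [0,0,0.6],"rotation": [0,0,0],"fingers": 0},{"slide": [0,0,0],"rotation": [0,0,0],"fingers": 0}]'

```text
t: 13.02
tcp_pos: [434.6, 88.7, 67.7]
tcp_rot: [1.0, -0.0, -0.0, 0.0]
wrist_force: [0.1, 0.5, -0.1]
finger_gap: 49.1
```

Request:
servo_tool --increments '[{"slide": [0,0,0.7],"rotation": [0,0,0],"fingers": 0},{"slide": [0,0,0.7],"rotation": [0,0,0],"fingers": 0},{"slide": [0,0,0.6],"rotation": [0,0,0],"fingers": 0},{"slide": [0,0,0],"rotation": [0,0,0],"fingers": 0}]'

```text
t: 13.52
tcp_pos: [434.6, 88.8, 65.7]
tcp_rot: [1.0, -0.0, 0.0, -0.0]
wrist_force: [0.0, 1.6, -0.1]
finger_gap: 49.4
```

Request:
servo_tool --increments '[{"slide": [0,0,0.7],"rotation": [0,0,0],"fingers": 0},{"slide": [0,0,0.7],"rotation": [0,0,0],"fingers": 0},{"slide": [0,0,0.6],"rotation": [0,0,0],"fingers": 0},{"slide": [0,0,0],"rotation": [0,0,0],"fingers": 0}]'

```text
t: 14.02
tcp_pos: [434.6, 88.8, 63.8]
tcp_rot: [1.0, -0.0, 0.0, -0.0]
wrist_force: [-0.3, 2.2, 0.2]
finger_gap: 49.3
```

It's past the top line. A light +y push has appeared, so I'll shift +y 1 mm and continue.

Request:
servo_tool --increments '[{"slide": [0,-1,0],"rotation": [0,0,0],"fingers": 0},{"slide": [0,0,0],"rotation": [0,0,0],"fingers": 0}]'

```text
t: 14.28
tcp_pos: [434.5, 89.4, 63.6]
tcp_rot: [1.0, -0.0, -0.0, 0.0]
wrist_force: [0.7, 0.2, -0.4]
finger_gap: 49.2
```

Request:
servo_tool --increments '[{"slide": [0,0,0.7],"rotation": [0,0,0],"fingers": 0},{"slide": [0,0,0.7],"rotation": [0,0,0],"fingers": 0},{"slide": [0,0,0.6],"rotation": [0,0,0],"fingers": 0},{"slide": [0,0,0],"rotation": [0,0,0],"fingers": 0}]'

```text
t: 14.78
tcp_pos: [434.5, 89.6, 61.7]
tcp_rot: [1.0, -0.0, -0.0, 0.0]
wrist_force: [-0.5, 0.1, -0.8]
finger_gap: 48.9
```

Request:
servo_tool --increments '[{"slide": [0,0,0.5],"rotation": [0,0,0],"fingers": 0},{"slide": [0,0,0.5],"rotation": [0,0,0],"fingers": 0},{"slide": [0,0,0.5],"rotation": [0,0,0],"fingers": 0},{"slide": [0,0,0],"rotation": [0,0,0],"fingers": 0}]'

```text
t: 15.28
tcp_pos: [434.6, 89.7, 60.3]
tcp_rot: [1.0, -0.0, -0.0, 0.0]
wrist_force: [-0.4, 0.7, -1.4]
finger_gap: 49.1
```

Request:
servo_tool --increments '[{"slide": [0,0,0.5],"rotation": [0,0,0],"fingers": 0},{"slide": [0,0,0.5],"rotation": [0,0,0],"fingers": 0},{"slide": [0,0,0.5],"rotation": [0,0,0],"fingers": 0},{"slide": [0,0,0],"rotation": [0,0,0],"fingers": 0}]'

```text
t: 15.78
tcp_pos: [434.7, 89.8, 58.9]
tcp_rot: [1.0, -0.0, 0.0, -0.0]
wrist_force: [0.6, 1.3, -0.2]
finger_gap: 49.1
```

Request:
servo_tool --increments '[{"slide": [0,0,0.5],"rotation": [0,0,0],"fingers": 0},{"slide": [0,0,0.5],"rotation": [0,0,0],"fingers": 0},{"slide": [0,0,0.5],"rotation": [0,0,0],"fingers": 0},{"slide": [0,0,0],"rotation": [0,0,0],"fingers": 0}]'

```text
t: 16.27
tcp_pos: [434.9, 90.1, 57.7]
tcp_rot: [1.0, -0.0, 0.0, -0.0]
wrist_force: [0.1, 4.1, 3.3]
finger_gap: 49.2
```

Request:
servo_tool --increments '[{"slide": [0,0,0.5],"rotation": [0,0,0],"fingers": 0},{"slide": [0,0,0.5],"rotation": [0,0,0],"fingers": 0},{"slide": [0,0,0.5],"rotation": [0,0,0],"fingers": 0},{"slide": [0,0,0],"rotation": [0,0,0],"fingers": 0}]'

```text
t: 16.77
tcp_pos: [435.1, 90.4, 56.6]
tcp_rot: [1.0, -0.0, 0.001, -0.001]
wrist_force: [-0.1, 6.6, 7.6]
finger_gap: 49.0
```

It's sliding along the second cone and being pushed +y, so it's off centre rather than at a true stop. I'll shift +y and slightly +x.

Request:
servo_tool --increments '[{"slide": [0.3,-0.8,0],"rotation": [0,0,0],"fingers": 0},{"slide": [0.3,-0.7,0],"rotation": [0,0,0],"fingers": 0},{"slide": [0,0,0],"rotation": [0,0,0],"fingers": 0}]'

```text
t: 17.15
tcp_pos: [434.9, 91.2, 55.3]
tcp_rot: [1.0, -0.0, -0.0, 0.0]
wrist_force: [-0.2, 3.6, -0.2]
finger_gap: 49.1
```

Request:
servo_tool --increments '[{"slide": [0,-0.8,0],"rotation": [0,0,0],"fingers": 0},{"slide": [0,0,0],"rotation": [0,0,0],"fingers": 0},{"slide": [0,0,0],"rotation": [0,0,0],"fingers": 0}]'

```text
t: 17.52
tcp_pos: [435.0, 91.7, 55.5]
tcp_rot: [1.0, -0.0, -0.0, 0.0]
wrist_force: [-0.4, -0.1, -1.1]
finger_gap: 49.3
```

Request:
servo_tool --increments '[{"slide": [0,0,0.5],"rotation": [0,0,0],"fingers": 0},{"slide": [0,0,0.5],"rotation": [0,0,0],"fingers": 0},{"slide": [0,0,0.5],"rotation": [0,0,0],"fingers": 0},{"slide": [0,0,0],"rotation": [0,0,0],"fingers": 0}]'

```text
t: 18.02
tcp_pos: [435.1, 92.0, 54.2]
tcp_rot: [1.0, -0.0, -0.0, 0.0]
wrist_force: [-0.0, -0.4, -0.1]
finger_gap: 49.2
```

The side forces are gone, and it's on the 36 mm straight part. Continuing down.

Request:
servo_tool --increments '[{"slide": [0,0,0.5],"rotation": [0,0,0],"fingers": 0},{"slide": [0,0,0.5],"rotation": [0,0,0],"fingers": 0},{"slide": [0,0,0.5],"rotation": [0,0,0],"fingers": 0},{"slide": [0,0,0.5],"rotation": [0,0,0],"fingers": 0},{"slide": [0,0,0],"rotation": [0,0,0],"fingers": 0}]'

```text
t: 18.65
tcp_pos: [435.2, 92.0, 52.2]
tcp_rot: [1.0, -0.0, -0.0, 0.0]
wrist_force: [0.4, -0.0, -0.9]
finger_gap: 49.1
```

Request:
servo_tool --increments '[{"slide": [0,0,0.5],"rotation": [0,0,0],"fingers": 0},{"slide": [0,0,0.5],"rotation": [0,0,0],"fingers": 0},{"slide": [0,0,0.5],"rotation": [0,0,0],"fingers": 0},{"slide": [0,0,0],"rotation": [0,0,0],"fingers": 0}]'

```text
t: 19.15
tcp_pos: [435.1, 92.0, 50.7]
tcp_rot: [1.0, -0.0, -0.0, 0.0]
wrist_force: [-0.5, 0.2, -0.3]
finger_gap: 49.5
```

Request:
servo_tool --increments '[{"slide": [0,0,0.5],"rotation": [0,0,0],"fingers": 0},{"slide": [0,0,0.5],"rotation": [0,0,0],"fingers": 0},{"slide": [0,0,0],"rotation": [0,0,0],"fingers": 0}]'

```text
t: 19.52
tcp_pos: [435.2, 92.0, 49.7]
tcp_rot: [1.0, -0.0, -0.0, 0.0]
wrist_force: [-0.5, -0.6, -0.4]
finger_gap: 49.5
```

Request:
servo_tool --increments '[{"slide": [0,0,0.5],"rotation": [0,0,0],"fingers": 0},{"slide": [0,0,0.5],"rotation": [0,0,0],"fingers": 0},{"slide": [0,0,0],"rotation": [0,0,0],"fingers": 0}]'

```text
t: 19.9
tcp_pos: [435.2, 92.1, 48.9]
tcp_rot: [1.0, -0.0, 0.0, -0.0]
wrist_force: [-0.8, 0.4, 1.2]
finger_gap: 49.4
```

Request:
servo_tool --increments '[{"slide": [0,0,0.5],"rotation": [0,0,0],"fingers": 0},{"slide": [0,0,0.5],"rotation": [0,0,0],"fingers": 0},{"slide": [0,0,0],"rotation": [0,0,0],"fingers": 0}]'

```text
t: 20.27
tcp_pos: [435.3, 92.2, 48.1]
tcp_rot: [1.0, -0.0, 0.0, -0.0]
wrist_force: [-0.9, 2.0, 4.3]
finger_gap: 49.6
```

Request:
servo_tool --increments '[{"slide": [0,-0.5,0],"rotation": [0,0,0],"fingers": 0},{"slide": [0,0,0.5],"rotation": [0,0,0],"fingers": 0},{"slide": [0,0,0],"rotation": [0,0,0],"fingers": 0}]'

```text
t: 20.65
tcp_pos: [435.3, 92.4, 47.7]
tcp_rot: [1.0, -0.0, 0.0, 0.0]
wrist_force: [-2.7, 1.3, 7.0]
finger_gap: 49.2
```

Request:
servo_tool --increments '[{"slide": [0,0,0.5],"rotation": [0,0,0],"fingers": 0},{"slide": [0,0,0.5],"rotation": [0,0,0],"fingers": 0},{"slide": [0,0,0],"rotation": [0,0,0],"fingers": 0}]'

```text
t: 21.02
tcp_pos: [435.6, 92.4, 47.4]
tcp_rot: [1.0, -0.0, 0.0, 0.0]
wrist_force: [-5.5, 0.0, 12.7]
finger_gap: 48.9
```

It resists firmly at z≈47.4, the bottom line. I'll relieve the −x side load and hold the push for more than 1 s.

Request:
servo_tool --increments '[{"slide": [-0.4,0,0],"rotation": [0,0,0],"fingers": 0},{"slide": [-0.3,0,0],"rotation": [0,0,0],"fingers": 0},{"slide": [0,0,0],"rotation": [0,0,0],"fingers": 0},{"slide": [0,0,0],"rotation": [0,0,0],"fingers": 0}]'

```text
t: 21.52
tcp_pos: [435.4, 92.4, 47.4]
tcp_rot: [1.0, -0.0, 0.001, 0.0]
wrist_force: [-1.6, -0.2, 9.3]
finger_gap: 49.1
```

Request:
servo_tool --increments '[{"slide": [0,0,0],"rotation": [0,0,0],"fingers": 0},{"slide": [0,0,0],"rotation": [0,0,0],"fingers": 0},{"slide": [0,0,0],"rotation": [0,0,0],"fingers": 0},{"slide": [0,0,0],"rotation": [0,0,0],"fingers": 0},{"slide": [0,0,0],"rotation": [0,0,0],"fingers": 0},{"slide": [0,0,0],"rotation": [0,0,0],"fingers": 0}]'

```text
t: 22.28
tcp_pos: [435.5, 92.5, 47.5]
tcp_rot: [1.0, -0.0, 0.001, 0.0]
wrist_force: [-1.8, 0.4, 8.8]
finger_gap: 49.3
```

```bash
python3 - <<'E'
from h import *
s=get_state(); print(s["t"],s["tcp_pos"],s["wrist_force"],s["torque"],s["finger_gap"])
im,d=capture("scene"); np.savez("scene3.npz",im=im); u,v=272,184
cv2.imwrite("pics/seat.png",cv2.resize(im[v-32:v+32,u-32:u+32],(640,640),interpolation=cv2.INTER_CUBIC)[:,:,::-1])
E
```

```text
22.275 [435.45225687  92.46316076  47.45575426] [-1.84703483  0.35220136  8.80680884] [0.14863349 0.4009204  0.03845561] 49.29426303042614
```

View pics/seat.png

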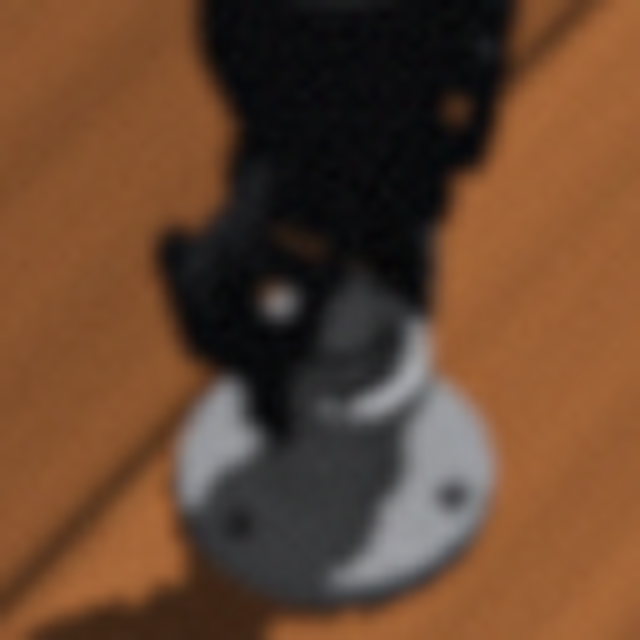

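It's seated at the bottom line, with the collar low on the gauge at about (370,380). The wrist still shows some moment about y, so I'll let go briefly for the collar to level itself, then regrip and press again.

Request:
servo_tool --increments '[{"slide": [0,0,0],"rotation": [0,0,0],"fingers": 0.66},{"slide": [0,0,0],"rotation": [0,0,0],"fingers": 0.66},{"slide": [0,0,-0.5],"rotation": [0,0,0],"fingers": 0.66},{"slide": [0,0,0],"rotation": [0,0,0],"fingers": 0.66}]'

```text
t: 22.82
tcp_pos: [434.4, 92.4, 46.6]
tcp_rot: [1.0, -0.0, -0.0, 0.0]
wrist_force: [-0.6, 0.5, -0.4]
finger_gap: 55.8
```

Request:
servo_tool --increments '[{"slide": [0,0,0],"rotation": [0,0,0],"fingers": 0.6},{"slide": [0,0,0],"rotation": [0,0,0],"fingers": 0.5},{"slide": [0,0,0],"rotation": [0,0,0],"fingers": 0.3},{"slide": [0,0,0],"rotation": [0,0,0],"fingers": 0},{"slide": [0,0,0],"rotation": [0,0,0],"fingers": 0}]'

```text
t: 23.45
tcp_pos: [434.6, 92.5, 47.0]
tcp_rot: [1.0, -0.0, 0.0, 0.0]
wrist_force: [-2.7, -1.0, 3.8]
finger_gap: 49.5
```

Request:
servo_tool --increments '[{"slide": [0,0,0.4],"rotation": [0,0,0],"fingers": 0},{"slide": [0,0,0.4],"rotation": [0,0,0],"fingers": 0},{"slide": [0,0,0],"rotation": [0,0,0],"fingers": 0}]'

```text
t: 23.82
tcp_pos: [434.7, 92.5, 46.8]
tcp_rot: [1.0, -0.0, 0.0, 0.0]
wrist_force: [-4.8, -1.3, 10.2]
finger_gap: 49.1
```

Request:
servo_tool --increments '[{"slide": [0,0,0],"rotation": [0,0,0],"fingers": 0},{"slide": [0,0,0],"rotation": [0,0,0],"fingers": 0},{"slide": [0,0,0],"rotation": [0,0,0],"fingers": 0},{"slide": [0,0,0],"rotation": [0,0,0],"fingers": 0},{"slide": [0,0,0],"rotation": [0,0,0],"fingers": 0},{"slide": [0,0,0],"rotation": [0,0,0],"fingers": 0},{"slide": [0,0,0],"rotation": [0,0,0],"fingers": 0},{"slide": [0,0,0],"rotation": [0,0,0],"fingers": 0}]'

```text
t: 24.82
tcp_pos: [434.7, 92.5, 46.8]
tcp_rot: [1.0, -0.0, 0.0, 0.0]
wrist_force: [-4.1, -0.7, 9.7]
finger_gap: 49.1
```

It's pressed home at about 10 N for 1 s with its underside at about 47 mm. That's the bottom line, so it goes on the thick dowel (stand A at about (639,188), where both views agree). Lifting off.

Request:
servo_tool --increments '[{"slide": [0,0,-1],"rotation": [0,0,0],"fingers": 0},{"slide": [0,0,-2],"rotation": [0,0,0],"fingers": 0},{"slide": [0,0,-4],"rotation": [0,0,0],"fingers": 0},{"slide": [0,0,-6],"rotation": [0,0,0],"fingers": 0},{"slide": [0,0,-10],"rotation": [0,0,0],"fingers": 0},{"slide": [0,0,-15],"rotation": [0,0,0],"fingers": 0},{"slide": [0,0,-20],"rotation": [0,0,0],"fingers": 0},{"slide": [0,0,-18],"rotation": [0,0,0],"fingers": 0},{"slide": [0,0,0],"rotation": [0,0,0],"fingers": 0}]'

```text
t: 25.95
tcp_pos: [435.6, 92.7, 124.2]
tcp_rot: [1.0, -0.0, 0.002, -0.0]
wrist_force: [-0.0, -0.8, -1.6]
finger_gap: 49.5
```

Request:
servo_tool --increments '[{"slide": [15,-7,0],"rotation": [0,0,0],"fingers": 0},{"slide": [27,-13,0],"rotation": [0,0,0],"fingers": 0},{"slide": [30,-14,0],"rotation": [0,0,0],"fingers": 0},{"slide": [30,-14,0],"rotation": [0,0,0],"fingers": 0},{"slide": [30,-14,0],"rotation": [0,0,0],"fingers": 0},{"slide": [30,-14,0],"rotation": [0,0,0],"fingers": 0},{"slide": [27,-13,0],"rotation": [0,0,0],"fingers": 0},{"slide": [15,-7,0],"rotation": [0,0,0],"fingers": 0},{"slide": [0,0,0],"rotation": [0,0,0],"fingers": 0},{"slide": [0,0,0],"rotation": [0,0,0],"fingers": 0}]'

```text
t: 27.2
tcp_pos: [637.9, 188.1, 121.4]
tcp_rot: [1.0, -0.0, -0.001, 0.0]
wrist_force: [-0.3, 0.1, -0.7]
finger_gap: 49.0
```

Request:
servo_tool --increments '[{"slide": [1,0,15],"rotation": [0,0,0],"fingers": 0},{"slide": [0,0,20],"rotation": [0,0,0],"fingers": 0},{"slide": [0,0,15],"rotation": [0,0,0],"fingers": 0},{"slide": [0,0,10],"rotation": [0,0,0],"fingers": 0},{"slide": [0,0,0],"rotation": [0,0,0],"fingers": 0}]'

```text
t: 27.82
tcp_pos: [639.0, 188.2, 60.7]
tcp_rot: [1.0, -0.0, -0.001, 0.0]
wrist_force: [-0.4, -0.1, -0.7]
finger_gap: 49.5
```

```bash
python3 - <<'E'
from h import *
s=get_state(); print(s["t"],s["tcp_pos"],s["wrist_force"],s["torque"],s["finger_gap"])
im,d=capture("scene"); u,v=proj("scene",[639,188,40])[0].astype(int); print(u,v)
cv2.imwrite("pics/dowel.png",cv2.resize(im[v-32:v+32,u-32:u+32],(640,640),interpolation=cv2.INTER_CUBIC)[:,:,::-1])
E
```

```text
27.825 [639.00330912 188.22047643  60.69448513] [-0.43974346 -0.07420145 -0.73251419] [-0.06310718  0.03488488  0.02596494] 49.47549183931601
354 202
```

View pics/dowel.png

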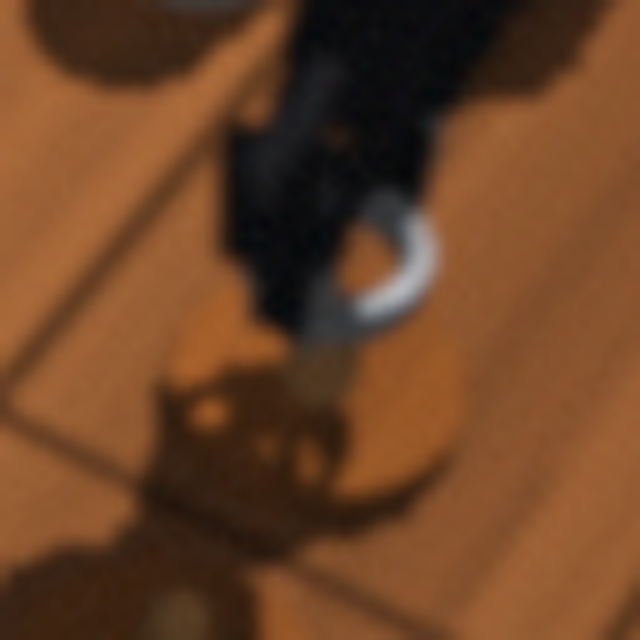

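Before lowering, I'll compare where the ring's right and lower edges should project with what the crop shows (right edge at col ~354−32+438/10, dowel at col ~354).

```bash
python3 - <<'E'
from h import *
a=np.linspace(0,2*np.pi,181); u0,v0=354-32,202-32
def crop(P): return (proj("scene",P)-[u0,v0])*10+4.5
for c in([639,188,61],[639,188,75]):
    q=crop(np.c_[c[0]+26*np.cos(a),c[1]+26*np.sin(a),np.full(181,c[2])]); print("ring",c,"u",q[:,0].min().round(),q[:,0].max().round(),"v",q[:,1].min().round(),q[:,1].max().round())
q=crop(np.c_[639+42*np.cos(a),188+42*np.sin(a),np.full(181,15)]); print("block",q.min(0).round(),q.max(0).round())
print("dowel",crop([[639,188,15],[639,188,45]]).round())
print("px per 10mm x,y",(crop([[649,188,61],[639,198,61]])-crop([639,188,61])).round())
E
```

```text
ring [639, 188, 61] u 240.0 431.0 v 207.0 351.0
ring [639, 188, 75] u 246.0 439.0 v 173.0 317.0
block [162. 273.] [463. 503.]
dowel [[312. 386.]
 [327. 316.]]
px per 10mm x,y [[ 32.  16.]
 [ 18. -22.]]
```

The projected edges (438 right, 351 bottom) match the picture, so it's aligned over the dowel. Lowering.

Request:
servo_tool --increments '[{"slide": [1,0,6],"rotation": [0,0,0],"fingers": 0},{"slide": [0,0,6],"rotation": [0,0,0],"fingers": 0},{"slide": [0,0,6],"rotation": [0,0,0],"fingers": 0},{"slide": [0,0,6],"rotation": [0,0,0],"fingers": 0},{"slide": [0,0,0],"rotation": [0,0,0],"fingers": 0}]'

```text
t: 28.5
tcp_pos: [640.1, 188.3, 37.1]
tcp_rot: [1.0, -0.0, -0.001, 0.0]
wrist_force: [-0.1, -0.8, -1.3]
finger_gap: 49.0
```

Request:
servo_tool --increments '[{"slide": [0,0,5],"rotation": [0,0,0],"fingers": 0},{"slide": [0,0,5],"rotation": [0,0,0],"fingers": 0},{"slide": [0,0,4],"rotation": [0,0,0],"fingers": 0},{"slide": [0,0,2],"rotation": [0,0,0],"fingers": 0},{"slide": [0,0,0],"rotation": [0,0,0],"fingers": 0}]'

```text
t: 29.12
tcp_pos: [640.5, 188.4, 21.8]
tcp_rot: [1.0, -0.0, -0.0, 0.0]
wrist_force: [-0.9, -0.0, -0.9]
finger_gap: 49.3
```

Request:
servo_tool --increments '[{"slide": [0,0,1],"rotation": [0,0,0],"fingers": 0},{"slide": [0,0,1],"rotation": [0,0,0],"fingers": 0},{"slide": [0,0,1],"rotation": [0,0,0],"fingers": 0},{"slide": [0,0,1],"rotation": [0,0,0],"fingers": 0},{"slide": [0,0,0],"rotation": [0,0,0],"fingers": 0}]'

```text
t: 29.75
tcp_pos: [640.5, 188.4, 17.8]
tcp_rot: [1.0, -0.0, -0.0, 0.0]
wrist_force: [0.5, -1.2, -1.3]
finger_gap: 49.5
```

Request:
servo_tool --increments '[{"slide": [0,0,0.7],"rotation": [0,0,0],"fingers": 0},{"slide": [0,0,0.7],"rotation": [0,0,0],"fingers": 0},{"slide": [0,0,0.6],"rotation": [0,0,0],"fingers": 0},{"slide": [0,0,0],"rotation": [0,0,0],"fingers": 0}]'

```text
t: 30.25
tcp_pos: [640.5, 188.4, 15.9]
tcp_rot: [1.0, -0.0, -0.0, 0.0]
wrist_force: [0.8, 0.1, -1.0]
finger_gap: 49.4
```

Request:
servo_tool --increments '[{"slide": [0,0,0.5],"rotation": [0,0,0],"fingers": 0},{"slide": [0,0,0.5],"rotation": [0,0,0],"fingers": 0},{"slide": [0,0,0],"rotation": [0,0,0],"fingers": 0}]'

```text
t: 30.62
tcp_pos: [640.6, 188.4, 15.3]
tcp_rot: [1.0, -0.0, 0.0, -0.0]
wrist_force: [-1.5, -0.4, 1.7]
finger_gap: 48.8
```

Request:
servo_tool --increments '[{"slide": [0,0,0.5],"rotation": [0,0,0],"fingers": 0},{"slide": [0,0,0.5],"rotation": [0,0,0],"fingers": 0},{"slide": [0,0,0],"rotation": [0,0,0],"fingers": 0}]'

```text
t: 31.0
tcp_pos: [640.8, 188.5, 15.1]
tcp_rot: [1.0, -0.0, 0.0, -0.0]
wrist_force: [-3.7, -0.8, 5.6]
finger_gap: 48.6
```

It's touching the block at z≈15. Release and retreat straight up.

Request:
servo_tool --increments '[{"slide": [0,0,-0.7],"rotation": [0,0,0],"fingers": 0.7},{"slide": [0,0,0],"rotation": [0,0,0],"fingers": 0.85},{"slide": [0,0,0],"rotation": [0,0,0],"fingers": 0.95},{"slide": [0,0,0],"rotation": [0,0,0],"fingers": 0.95},{"slide": [0,0,-4],"rotation": [0,0,0],"fingers": 0.95},{"slide": [0,0,-10],"rotation": [0,0,0],"fingers": 0.95},{"slide": [0,0,-25],"rotation": [0,0,0],"fingers": 0.95},{"slide": [0,0,-40],"rotation": [0,0,0],"fingers": 0.95},{"slide": [0,0,-50],"rotation": [0,0,0],"fingers": 0.95},{"slide": [0,0,-40],"rotation": [0,0,0],"fingers": 0.95}]'

```text
t: 32.25
tcp_pos: [640.8, 188.5, 187.2]
tcp_rot: [1.0, -0.0, 0.001, -0.0]
wrist_force: [0.2, -1.0, 0.5]
finger_gap: 81.0
```

Request:
servo_tool --increments '[{"slide": [-30,30,0],"rotation": [0,0,0],"fingers": 0.95},{"slide": [-35,35,0],"rotation": [0,0,0],"fingers": 0.95},{"slide": [-35,35,0],"rotation": [0,0,0],"fingers": 0.95},{"slide": [-35,35,0],"rotation": [0,0,0],"fingers": 0.95},{"slide": [-35,35,0],"rotation": [0,0,0],"fingers": 0.95},{"slide": [-20,35,0],"rotation": [0,0,0],"fingers": 0.95},{"slide": [0,35,0],"rotation": [0,0,0],"fingers": 0.95},{"slide": [0,0,0],"rotation": [0,0,0],"fingers": 0.95},{"slide": [0,0,0],"rotation": [0,0,0],"fingers": 0.95}]'

```text
t: 33.38
tcp_pos: [450.6, -51.2, 184.3]
tcp_rot: [1.0, -0.0, 0.0, -0.0]
wrist_force: [-0.4, 0.2, 0.6]
finger_gap: 81.1
```

```bash
python3 - <<'E'
from h import *
s=get_state(); print(s["t"],s["tcp_pos"],s["wrist_force"],s["finger_gap"])
out=[]; a=np.linspace(0,2*np.pi,181)
for n in("scene","top"):
    im,d=capture(n); S=cv2.cvtColor(im,cv2.COLOR_RGB2HSV); u,v=proj(n,[639,188,29])[0]; vv,uu=np.mgrid[0:420,0:560]
    m=((S[...,1]<70)&(S[...,2]>60)&(np.hypot(uu-u,vv-v)<14)).astype(np.uint8)
    cs=cv2.findContours(m,cv2.RETR_EXTERNAL,cv2.CHAIN_APPROX_NONE)[0]
    if cs:
        e=cv2.fitEllipse(max(cs,key=len)); C=cloud(n,d); print(n,np.round(e[0],1),np.round(e[1],1),"world z29",onplane(n,e[0],29).round(1),"z pct",np.percentile(C[...,2][m>0],[10,50,90]).round(1))
    u,v=int(u),int(v); out.append(cv2.resize(im[v-25:v+25,u-25:u+25],(400,400),interpolation=cv2.INTER_CUBIC))
cv2.imwrite("pics/placed.png",np.hstack(out)[:,:,::-1])
E
```

```text
33.375 [450.552729   -51.17009621 184.26188998] [-0.42390425  0.15814274  0.6373653 ] 81.05754139524667
scene [353.6 205.7] [13.8 17. ] world z29 [[640.8 185.6  29. ]] z pct [19.4 28.6 32.3]
top [222.9 179. ] [14.2 14.4] world z29 [[638.7 184.3  29. ]] z pct [21.4 27.  33. ]
```

View pics/placed.png

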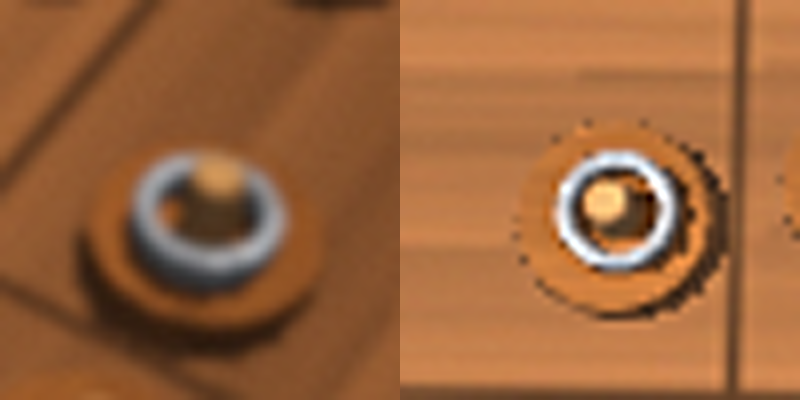

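The ring lies flat around the thick dowel in both views (left crop 210,215; right crop 615,210), about 3 to 4 mm off centre. Handing in.

```bash
python3 - <<'E'
from h import *
im,_=capture("scene"); o=np.load("scene0.npz")["im"]
for k,(a,b) in dict(c1=(265,316),c2=(233,348),hammer=(150,326),tin=(343,152),cup=(380,150),form=(312,116)).items():
    print(k,abs(im[b-12:b+12,a-12:a+12].astype(int)-o[b-12:b+12,a-12:a+12]).mean().round(1))
print(ticket.finish_job())
E
```

```text
c1 6.5
c2 6.8
hammer 14.8
tin 6.1
cup 2.8
form 5.2
the job is handed in; nothing more can be done
None
```

The job is handed in. I slid the mat's collar down the gauge, and it stopped at the bottom line with its underside at about 47–48 mm.

- **Gauging:** On the way down it touched the second cone off centre once, and I corrected that by feel. At the stop I pressed about 9 N, let go briefly so it could level itself, then regripped and held about 10 N for 1 s. The highest vertical force I read was 12.7 N.
- **Placing:** I set it over the thick dowel and released it.

**Last checks:**
- **Collar on the stand:** In both views it lies flat around the dowel, with its top at about 29 mm as expected. Its axis is about 2–4 mm off centre, against 12 mm allowed.
- **Other objects:** The image patches of the two card collars, tin, cup and form changed little. The hammer patch changed more (14.8, the rest 2.8–6.8). I put that down to the arm's shadow without looking again; the arm never came near the hammer.

**Readings that disagreed:**
- The finger gap read about 49 mm on the 52 mm collar.
- My first top-view estimate of the gauge was about 3 mm off in y; contact forces corrected it.

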